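Fold a curved row of cassette lids shut with one fingertip stroke

ROBOT

A 7-joint arm with a two-finger parallel gripper is mounted at the origin on the work surface. World frame = base frame: x ahead of the robot, y to its left, z up, the work surface at z = 0. Lengths are in m, angles in degrees, forces in N, time in s.
With the tool pointing down it reaches from about 0.4 to 0.85 m from the base axis. Payload 4.5 kg.
Tool frame: the origin (TCP) lies at the very end of the fingers, on their centre line; the grasp point (between the pads) lies 19 mm behind it (r.pinch_z is the distance from the TCP to the grasp point, in m); z points along the fingers, y is the line along which they close (so a half turn about z gives the same grasp; the last joint's range is limited). The gripper opens to 88 mm and grips with 3 to 60 N. Pads are 18 mm wide; open, the fingers measure 123 mm over their backs; the gripper's body (75 mm by 187 mm) begins 45 mm behind the grasp point.
Start: joints at [-63.381, 39.483, -11.15, 89.685, 9.013, 51.709, -12.324], TCP at [0.261, 0.568, 0.239] pointing down, gripper open.
Joint ranges: [-172.22, 172.22], [-26.19, 119.32], [-84.43, 86.54], [7.71, 146.69], [-57.33, 237.33], [2.42, 119.75], [-152.13, 152.13]. Speed limits (degrees/s): [147.25, 147.25, 180, 180, 180, 180, 180].

INTERFACE

Orientations are given as a 3x3 rotation matrix whose columns are the frame's x, y, z axes.
In Python, from cell import r gives the robot as it stands.
- The arm moves only by the tool play_rows, never from a script. Its argument "targets" is a list that holds one entry, the list of rows, each a list of 7 numbers: the turn, a rotation vector about the tool's x, y, z in degrees, then the shift along the tool's x, y, z in m, then the closure, from -1 (fully open) to 1 (shut), so that 0 is half open. A call has exactly 10 rows; each row shifts and turns the commanded pose from where the row before left it, along the tool's axes as they then stand; what a row does not reach is not made up. A row lasts 1/12 s, in which the tool goes at most 41.7 mm and 7.16 degrees, less where a joint would pass 70% of its speed; a pose out of reach is approached as far as the arm can. A call is refused whole if a number of a shift passes 0.0417 or a number of a turn 7.16, either way. A call with a gripper value outside its range is refused whole. The fingers move at their own pace and stop on an object; "squeeze" is the grip in N (left out, the last holds). Time passes only in rows, so rows that do not move let the fingers close, or fill a call up. It gives the time, the measured TCP pose, the force, the opening and the grip force at its end, in the units of the state.
- r.get_state(): the state, without advancing time (a new reading comes with each control period).
- r.get_image(name): name is "scene" or "side" or "wrist"; returns the picture (420x560x3 uint8, red, green, blue); there is no depth.
- r.camera_model(name): a dict with "K" (3x3 intrinsics, pixels), "T" (4x4, takes a point from camera to world coordinates). Camera axes: x right, y up, looking along -z (the intrinsics and any distortion apply to the point x, -y, -z); pixel columns grow to the right and rows downward; lengths in m; the calibration is good to about 2 mm. A picture is of the moment at which its call begins: read the wrist's pose just before it. camera_model takes no time and is no camera call; for the wrist camera it gives the pose at the moment of the call.
- r.close_job(): hands the job in; it is judged then, once.
The state is a dict: "clock": time; "joint_positions": joint angles; "qd": joint speeds; "joint_torque": joint torques, N m; "eef_pos": TCP position; "orientation": TCP orientation; "ft_force": force on the tool from outside, world axes, zero at the start; "ft_torque": the same for the moment, N m; "grip_width": opening from 0.0 (shut) to 1.0 (fully open); "gripper_force": force on a finger pad.
Only numpy, scipy, OpenCV 4.12 (cv2) and the standard library are available. Lean on these libraries where they do the work, as an engineer would, in place of code of your own. Each camera call takes 0.05 s, during which the arm holds its last target. There are 200 camera calls.

TASK

Five tissue cassettes stand in a curved row on the grey tray with their hinged lids up. With the fingertips, starting at the blue-dot end, stroke lightly along the curve just over the cassettes so that the lids fold down shut one after the other, from the first to the last. The tray stands loose, so do not bear down on it, lift it or drag it out of place, and leave everything else as it stands.

Things in the scene. Friction and masses are not known exactly. Their poses are not given: they have to be found in the camera images.
- tray: grey tray, plate 120 x 270 mm, 10 mm thick, loose on the bench (about 0.9 kg). Origin under the plate's centre; y runs along the long side away from the blue dot, z up. Five tissue cassettes (38 x 28 mm) sit end to end in a curved row, centres on an arc of radius 150 mm about x = -120, y = 0 mm of this frame, 17 degrees (44 mm) apart. Only the open lids and the jar rise above 25.5 mm over the bench
- start_dot (a point): centre of the flat blue dot (16 mm wide) on the plate, 10.8 mm above the bench, on the same arc ahead of the first cassette: the end where the stroke begins
- row1 (a point): point on the tray, cassette 1 of 5 counted from the blue dot (yellow): centre of the top face of its lid when shut, 25.5 mm above the bench; does not move with the lid
- row2 (a point): point on the tray, cassette 2 of 5 counted from the blue dot (green): centre of the top face of its lid when shut, 25.5 mm above the bench; does not move with the lid
- row3 (a point): point on the tray, cassette 3 of 5 counted from the blue dot (orange): centre of the top face of its lid when shut, 25.5 mm above the bench; does not move with the lid
- row4 (a point): point on the tray, cassette 4 of 5 counted from the blue dot (white): centre of the top face of its lid when shut, 25.5 mm above the bench; does not move with the lid
- row5 (a point): point on the tray, cassette 5 of 5 counted from the blue dot (blue): centre of the top face of its lid when shut, 25.5 mm above the bench; does not move with the lid
- lid1 (a joint): opening angle of lid 1 (yellow), rad: 0 shut flat, about 1 as found, 1.35 fully open. Lid 34 mm long along the row, 27 wide, 2.5 thick, hinged at the end nearer the blue dot (18 mm before the cassette's centre, 23 mm above the bench), free end pointing on along the row and up: a stroke from the dot onward folds it down. Stays where it is left; under 1 N at its free end moves it
- lid2 (a joint): opening angle of lid 2 (green), rad: 0 shut flat, about 1 as found, 1.35 fully open. Lid 34 mm long along the row, 27 wide, 2.5 thick, hinged at the end nearer the blue dot (18 mm before the cassette's centre, 23 mm above the bench), free end pointing on along the row and up: a stroke from the dot onward folds it down. Stays where it is left; under 1 N at its free end moves it
- lid3 (a joint): opening angle of lid 3 (orange), rad: 0 shut flat, about 1 as found, 1.35 fully open. Lid 34 mm long along the row, 27 wide, 2.5 thick, hinged at the end nearer the blue dot (18 mm before the cassette's centre, 23 mm above the bench), free end pointing on along the row and up: a stroke from the dot onward folds it down. Stays where it is left; under 1 N at its free end moves it
- lid4 (a joint): opening angle of lid 4 (white), rad: 0 shut flat, about 1 as found, 1.35 fully open. Lid 34 mm long along the row, 27 wide, 2.5 thick, hinged at the end nearer the blue dot (18 mm before the cassette's centre, 23 mm above the bench), free end pointing on along the row and up: a stroke from the dot onward folds it down. Stays where it is left; under 1 N at its free end moves it
- lid5 (a joint): opening angle of lid 5 (blue), rad: 0 shut flat, about 1 as found, 1.35 fully open. Lid 34 mm long along the row, 27 wide, 2.5 thick, hinged at the end nearer the blue dot (18 mm before the cassette's centre, 23 mm above the bench), free end pointing on along the row and up: a stroke from the dot onward folds it down. Stays where it is left; under 1 N at its free end moves it
- jar: small specimen jar with a red lid, 28 mm wide, 45 mm tall, standing on the tray's plate inside the curve of the row; origin at its foot
- spare: loose spare cassette, orange, shut, 40 x 28 x 9 mm, lying on the bench on the side of the tray towards which the row curves inward; origin under its centre
- pen: white marker pen with a black cap, 140 mm long, 14 mm thick, lying on the bench beyond the tray's outer long side; origin under its white barrel
- dropper: amber dropper bottle, 32 mm wide, 75 mm tall, standing beyond the tray's last-cassette end; origin at its foot
- slidebox: blue slide box 85 x 55 x 32 mm; origin under its centre
- petri: clear shallow dish 90 mm wide, 16 mm tall; origin under its centre
- beaker: clear beaker 60 mm wide, 75 mm tall, standing beyond the pen; origin under its centre
There are look-alikes about, which are no part of the job. Of the things shaped like the pen, the white one is meant.

How it is judged (in metres and radians):
On the way, in this order (a step that is already met when the one before it is completed fails the run):
1. lid 1 is folded shut, the ones after it not yet (value of joint lid1 below 0.2 rad and value of joint each of lid2, lid3, lid4, lid5 above 0.2 rad), for 0.05 s.
2. lid 2 is folded shut, the ones after it not yet (value of joint lid2 below 0.2 rad and value of joint each of lid3, lid4, lid5 above 0.2 rad), for 0.05 s.
3. lid 3 is folded shut, the ones after it not yet (value of joint lid3 below 0.2 rad and value of joint each of lid4, lid5 above 0.2 rad), for 0.05 s.
4. lid 4 is folded shut, the ones after it not yet (value of joint lid4 below 0.2 rad and value of joint lid5 above 0.2 rad), for 0.05 s.
5. lid 5 is folded shut (value of joint lid5 below 0.2 rad), for 0.05 s.
At the end, for the whole second after the job is handed in: all five lids are within 0.2 rad of shut (free end less than 7 mm up) and still; the tray stands level and at rest within 20 mm of where it was; the other loose things stand within 25 mm of where they were (value of joint each of lid1, lid2, lid3, lid4, lid5 below 0.2 rad and velocity of joint each of lid1, lid2, lid3, lid4, lid5 below 0.05 rad/s and distance of tray from where it was at the start of the episode below 0.02 m and angle between tray's own z axis and vertical below 0.05 rad and distance of each of jar, spare, pen, dropper, slidebox, petri, beaker from where it was at the start of the episode below 0.025 m and angle between each of jar, spare, pen, dropper, slidebox, petri, beaker's own z axis and vertical below 0.3 rad and linear speed of tray below 0.01 m/s); the robot touches nothing.
It fails at once if the tray or its cassettes are pressed hard (more than 30 N) (contact force between the fingers and tray above 30 N).
It fails at once if the tray is lifted or tipped (height (world z) of tray above 0.008 m or angle between tray's own z axis and vertical above 0.08 rad).
It fails at once if the tray is pushed more than 20 mm out of place (distance of tray from where it was at the start of the episode above 0.02 m).
It fails at once if another loose thing is moved more than 25 mm, lifted or knocked over (distance of any of jar, spare, pen, dropper, slidebox, petri, beaker from where it was at the start of the episode above 0.025 m or angle between any of jar, spare, pen, dropper, slidebox, petri, beaker's own z axis and vertical above 0.3 rad).
It also fails if it takes over 45 s, if anything falls off the work surface, if the arm or the gripper's body presses on something with over 40 N, if the wrist force passes 120 N, or if a joint passes its speed limit or range.

## Working session

There is one attempt and no reset: what is moved stays moved. The work goes in short steps, Python scripts to look and compute and a tool call to move; the robot and the scene stay as the last step left them, time stands still between calls to the robot, and variables do not carry over. Pictures are saved under pics/ and viewed, at most 10 in all, crops included, and the job is handed in when it is done.

Besides the shell and the picture viewer there is one more tool, called by a JSON object that holds its "method" and its "body". play_rows: Moves the arm, as the interface text tells. Its arguments: {"type":"object","properties":{"targets":{"type":"array"},"squeeze":{"type":"number"}},"required":["targets"]}

```bash
mkdir -p pics; python3 - <<'E'
from cell import r
import cv2,numpy as np
np.set_printoptions(precision=4,suppress=True)
ims=[]
for n in ["scene","side"]:
    im=r.get_image(n); cv2.imwrite(f"pics/{n}0.png",im[:,:,::-1])
    m=r.camera_model(n); print(n,m)
s=r.get_state(); print(s['clock'],s['eef_pos'],s['orientation'],s['grip_width'])
E
```

```text
scene {'K': array([[502.5053,   0.    , 280.2109],
       [  0.    , 502.5053, 211.5608],
       [  0.    ,   0.    ,   1.    ]]), 'T': array([[-0.1231, -0.8095,  0.5741,  1.3046],
       [ 0.9923, -0.1066,  0.0625,  0.0975],
       [ 0.0106,  0.5774,  0.8164,  1.0643],
       [ 0.    ,  0.    ,  0.    ,  1.    ]])}
side {'K': array([[491.0409,   0.    , 276.7147],
       [  0.    , 491.0409, 206.1091],
       [  0.    ,   0.    ,   1.    ]]), 'T': array([[ 0.8267,  0.425 , -0.3687,  0.2246],
       [-0.5625,  0.642 , -0.521 , -0.5263],
       [ 0.0152,  0.6381,  0.7698,  0.8343],
       [ 0.    ,  0.    ,  0.    ,  1.    ]])}
0.1 [0.2608 0.5674 0.238 ] [[-0.9086  0.4176 -0.0006]
 [ 0.4176  0.9086 -0.0015]
 [-0.0001 -0.0016 -1.    ]] 1.0002570085541025
```

View pics/scene0.png

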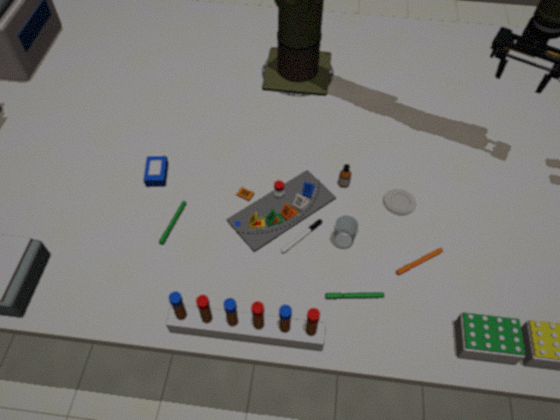

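View pics/side0.png

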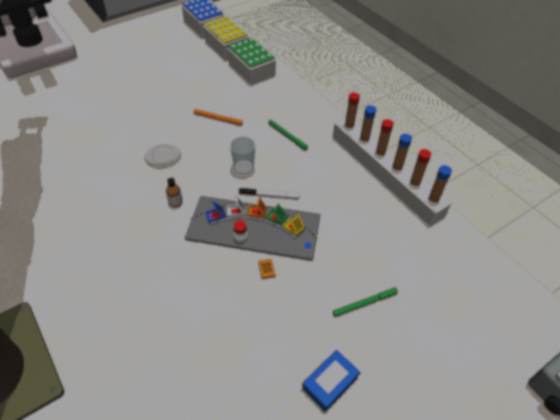

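The scene view shows the grey tray at about (281,209). The blue dot is at (237,224), and the lids run from yellow (257,221) to blue (309,188). The jar is at (279,187), the dropper at (345,176), the beaker at (345,232) and the white pen at (302,236).

Blue things that could be taken for the start dot:
- The flat dot at (237,224), which I choose: it is small, flat and beside the yellow lid.
- The blue lid 5 at (309,188).
- The slide box at (156,170).

The side view agrees, with the dot at (308,245).

```bash
cat > h.py <<'E'
import numpy as np,cv2
def ray(m,uv,z):
    uv=np.atleast_2d(np.float64(uv)); K,T=m['K'],m['T']
    d=np.c_[(uv[:,0]-K[0,2])/K[0,0],-(uv[:,1]-K[1,2])/K[1,1],-np.ones(len(uv))]@T[:3,:3].T
    o=T[:3,3]; return o+d*((z-o[2])/d[:,2])[:,None]
def tray(p):  # centre, y-axis angle from plate corner points
    c,s,a=cv2.minAreaRect(np.float32(p[:,:2])*1000); return np.array(c),s,a
E
python3 - <<'E'
from cell import r
from h import *
np.set_printoptions(precision=4,suppress=True)
for n,box in [("scene",(215,160,345,260)),("side",(175,190,335,270))]:
    im=cv2.imread(f"pics/{n}0.png"); m=r.camera_model(n)
    x0,y0,x1,y1=box; c=im[y0:y1,x0:x1]; hsv=cv2.cvtColor(c,cv2.COLOR_BGR2HSV)
    g=((hsv[...,2]<125)&(hsv[...,1]<60)).astype(np.uint8)
    g=cv2.morphologyEx(g,cv2.MORPH_OPEN,np.ones((5,5)))
    cs=max(cv2.findContours(g,0,1)[0],key=cv2.contourArea); 
    P=ray(m,cs.reshape(-1,2)+[x0,y0],.010); C,s,a=tray(P)
    b=((hsv[...,0]>100)&(hsv[...,0]<125)&(hsv[...,1]>130)).astype(np.uint8)
    k,_,st,ce=cv2.connectedComponentsWithStats(b)
    print(n,C,s,a)
    for i in range(1,k):
        if st[i,4]>8: print(' blue',st[i,4],ce[i]+[x0,y0],ray(m,ce[i]+[x0,y0],.0108))
    v=cv2.resize(c,None,fx=5,fy=5,interpolation=2); 
    cv2.drawContours(v,[cs*5],-1,(255,0,255),1); cv2.imwrite(f"pics/c_{n}.png",v[:600,:800])
E
```

```text
scene [552.4472  19.677 ] (125.08427429199219, 274.4830322265625) 45.22465896606445
 blue 138 [307.7319 189.1884] [[0.482  0.0803 0.0108]]
 blue 21 [237.1905 223.0952] [[ 0.6133 -0.0864  0.0108]]
side [547.2367  13.4168] (125.67123413085938, 269.3712463378906) 45.23374557495117
 blue 110 [214.9455 211.6091] [[0.4995 0.0918 0.0108]]
 blue 30 [307.7    244.9333] [[ 0.6139 -0.0893  0.0108]]
```

View pics/c_scene.png

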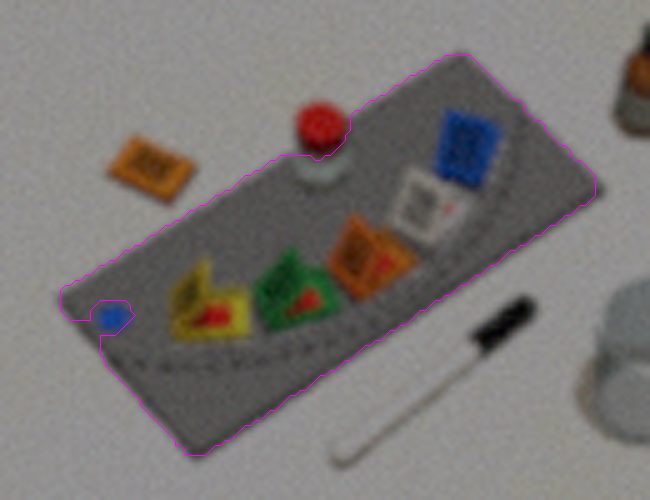

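{"method": "play_rows", "body": {"targets": [[[0, 0, 0, -0.029, -0.023, 0, 1], [0, 0, 0, -0.029, -0.023, 0, 1], [0, 0, 0, -0.029, -0.023, 0, 1], [0, 0, 0, -0.029, -0.023, 0, 1], [0, 0, 0, -0.029, -0.023, 0, 1], [0, 0, 0, -0.029, -0.023, 0, 1], [0, 0, 0, -0.029, -0.023, 0, 1], [0, 0, 0, -0.029, -0.023, 0, 1], [0, 0, 0, -0.029, -0.023, 0, 1], [0, 0, 0, -0.029, -0.023, 0, 1]]]}}

```text
clock: 0.93
eef_pos: [0.4288, 0.236, 0.2386]
orientation: [[-0.909, 0.417, -0.0], [0.417, 0.909, -0.0], [0.0, -0.0, -1.0]]
ft_force: [0.1, 0.5, -1.1]
grip_width: 0.266
gripper_force: 0.0
```

{"method": "play_rows", "body": {"targets": [[[0, 0, 0, -0.029, -0.023, 0, 1], [0, 0, 0, -0.029, -0.023, 0, 1], [0, 0, 0, -0.029, -0.023, 0, 1], [0, 0, 0, -0.029, -0.023, 0, 1], [0, 0, 0, -0.029, -0.023, 0, 1], [0, 0, 0, -0.029, -0.023, 0, 1], [0, 0, 0, -0.029, -0.023, 0, 1], [0, 0, 0, -0.029, -0.023, 0, 1], [0, 0, 0, -0.029, -0.023, 0, 1], [0, 0, 0, -0.029, -0.023, 0, 1]]]}}

```text
clock: 1.77
eef_pos: [0.5961, -0.0942, 0.2384]
orientation: [[-0.909, 0.418, -0.001], [0.418, 0.909, 0.0], [0.001, -0.0, -1.0]]
ft_force: [0.5, -0.0, -0.3]
grip_width: 0.006
gripper_force: 0.0
```

{"method": "play_rows", "body": {"targets": [[[0, 0, 7, 0, 0, 0, 1], [0, 0, 7, 0, 0, 0, 1], [0, 0, 7, 0, 0, 0, 1], [0, 0, 7, 0, 0, 0, 1], [0, 0, 7, 0, 0, 0, 1], [0, 0, 7, 0, 0, 0, 1], [0, 0, 7, 0, 0, 0, 1], [0, 0, 7, 0, 0, 0, 1], [0, 0, 0, 0, 0, 0, 1], [0, 0, 0, 0, 0, 0, 1]]]}}

```text
clock: 2.6
eef_pos: [0.5956, -0.0921, 0.2384]
orientation: [[-0.166, 0.986, -0.001], [0.986, 0.166, -0.0], [-0.0, -0.001, -1.0]]
ft_force: [-0.3, -0.5, -0.3]
grip_width: 0.0
gripper_force: 0.0
```

```bash
python3 - <<'E'
from cell import r
import cv2,numpy as np
np.set_printoptions(precision=4,suppress=True)
s=r.get_state(); m=r.camera_model("wrist"); im=r.get_image("wrist"); cv2.imwrite("pics/w1.png",im[:,:,::-1])
np.savez("w1.npz",**m); print(s['clock'],s['eef_pos'],s['orientation'],s['grip_width'],s['joint_positions'],m)
E
```

```text
2.6 [ 0.5956 -0.0921  0.2384] [[-0.1655  0.9862 -0.0009]
 [ 0.9862  0.1655 -0.0002]
 [-0.0001 -0.0009 -1.    ]] 0.00028184670774492396 [ 4.0805 37.5738  0.549  94.0813 -0.4261 48.3948 14.3274] {'K': array([[377.2583,   0.    , 275.1539],
       [  0.    , 377.2583, 206.2402],
       [  0.    ,   0.    ,   1.    ]]), 'T': array([[ 0.9863, -0.157 , -0.0511,  0.5828],
       [ 0.1651,  0.9363,  0.3101, -0.0112],
       [-0.0008, -0.3143,  0.9493,  0.3839],
       [ 0.    ,  0.    ,  0.    ,  1.    ]])}
```

View pics/w1.png

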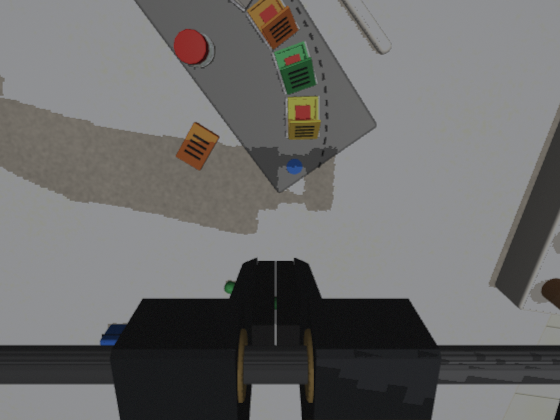

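The wrist view shows the dot at (294,167) and the plate corners at (375,124) and (280,192). The yellow, green and orange cassettes are at (303,117), (295,68) and (272,22), and the jar lid is at (191,47).

```bash
python3 - <<'E'
from h import *
np.set_printoptions(precision=4,suppress=True)
m=np.load("w1.npz"); im=cv2.imread("pics/w1.png"); hsv=cv2.cvtColor(im,cv2.COLOR_BGR2HSV)
def cen(lo,hi,box):
    x0,y0,x1,y1=box; b=cv2.inRange(hsv,lo,hi)[y0:y1,x0:x1]; k,_,st,ce=cv2.connectedComponentsWithStats(b)
    i=1+np.argmax(st[1:,4]); return ce[i]+[x0,y0],st[i]
d,_=cen((100,120,40),(130,255,255),(270,150,320,185)); D=ray(m,d,.0108)[0,:2]
j,_=cen((0,150,60),(8,255,255),(165,20,220,75)); J=ray(m,j,.045)[0,:2]
e=np.array([[375.5,124],[280,192.5]]); E=ray(m,e,.010)[:,:2]
# edges: gradient points along rows, outer (right) edge and inner (left)
g=cv2.GaussianBlur(im,(5,5),0)[...,1].astype(float)
def edge(rows,p,q,sgn):
    out=[]
    for v in rows:
        x=int(p[0]+(v-p[1])*(q[0]-p[0])/(q[1]-p[1])); w=np.arange(x-12,x+12)
        gr=sgn*(g[v,w+1]-g[v,w-1]); out.append([w[np.argmax(gr)],v])
    P=ray(m,out,.010)[:,:2]; l=cv2.fitLine(np.float32(P),cv2.DIST_HUBER,0,.001,.001).ravel(); return l
R=edge(range(20,118,3),(375,124),(288,0),1); L=edge(range(20,140,3),(280,192),(135,0),-1)
for l in (R,L): print('edge ang',np.degrees(np.arctan2(l[1],l[0]))%180,l[2:])
a=np.arctan2(R[1],R[0])%np.pi
# combine: y dir
aL=np.arctan2(L[1],L[0])%np.pi; a=(a+aL)/2
y=np.array([np.cos(a),np.sin(a)]); x=np.array([y[1],-y[0]])
print('width',(R[2:]-L[2:])@x,'angle y',np.degrees(a))
cx=((R[2:]+L[2:])@x)/2; cy=(E@y).mean()+.135
C=cx*x+cy*y; print('C',C,'corners in tray',(E-C)@np.c_[x,y],'dot in tray',(D-C)@np.c_[x,y],'jar',(J-C)@np.c_[x,y],'D,J',D,J)
print('radius of dot',np.hypot(*((D-C)@np.c_[x,y]+[.12,0])))
np.savez('tray.npz',C=C,x=x,y=y)
E
```

```text
edge ang 135.26086 [0.6478 0.0049]
edge ang 135.10663 [ 0.5041 -0.0208]
width 0.119457945 angle y 135.18373
C [0.5491 0.0188] corners in tray [[ 0.0586 -0.1338]
 [-0.0572 -0.1362]] dot in tray [-0.0296 -0.1216] jar [-0.0391  0.019 ] D,J [ 0.6145 -0.0879] [0.5081 0.0044]
radius of dot 0.15153483733370446
```

{"method": "play_rows", "body": {"targets": [[[0, 0, 0, 0.01, 0.02, 0, 1], [0, 0, 7.15, 0, 0, 0, 1], [0, 0, 7.15, 0, 0, 0, 1], [0, 0, 0, 0, 0, 0.033, 1], [0, 0, 0, 0, 0, 0.033, 1], [0, 0, 0, 0, 0, 0.033, 1], [0, 0, 0, 0, 0, 0.033, 1], [0, 0, 0, 0, 0, 0.033, 1], [0, 0, 0, 0, 0, 0.033, 1], [0, 0, 0, 0, 0, 0, 1]]]}}

```text
clock: 3.48
eef_pos: [0.6093, -0.0783, 0.0345]
orientation: [[0.084, 0.996, -0.011], [0.996, -0.084, 0.002], [0.001, -0.012, -1.0]]
ft_force: [-0.6, 0.3, -0.4]
grip_width: 0.003
gripper_force: 0.0
```

```bash
cat > chk.py <<'E'
from cell import r
from h import *
t=np.load('tray.npz'); s=r.get_state(); p=np.array(s['eef_pos']); R=np.array(s['orientation'])
q=(p[:2]-t['C'])@np.c_[t['x'],t['y']]+[.12,0]; th=np.degrees(np.arctan2(q[1],q[0]))
yaw=np.degrees(np.arctan2(R[1,1],R[0,1])-np.arctan2(t['x'][1],t['x'][0]))
print('t',s['clock'],'radius %.4f theta %.2f yaw(tray) %.2f z %.4f'%(np.hypot(*q),th,yaw,p[2]),np.round(s['ft_force'],2),np.round(R[:,2],4))
E
python3 chk.py
```

```text
t 3.4833 radius 0.1452 theta -49.89 yaw(tray) -50.02 z 0.0345 [-0.63  0.27 -0.4 ] [-0.0115  0.0022 -0.9999]
```

{"method": "play_rows", "body": {"targets": [[[0, 0, 0, 0, 0, 0, 1], [0, 0, 0, 0, 0, 0, 1], [0, 0, 0, 0, 0, 0, 1], [0, 0, 0, 0, 0, 0, 1], [0, 0, 0, 0, 0, 0, 1], [0, 0, 0, 0, 0, 0, 1], [0, 0, 0, 0, 0, 0, 1], [0, 0, 0, 0, 0, 0, 1], [0, 0, 0, 0, 0, 0, 1], [0, 0, 0, 0, 0, 0, 1]]]}}

```text
clock: 4.32
eef_pos: [0.614, -0.0791, 0.0407]
orientation: [[0.087, 0.996, -0.0], [0.996, -0.087, 0.0], [0.0, -0.0, -1.0]]
ft_force: [-0.6, 0.3, -0.9]
grip_width: 0.004
gripper_force: 0.0
```

```bash
python3 chk.py
```

```text
t 4.3167 radius 0.1500 theta -50.05 yaw(tray) -50.16 z 0.0407 [-0.58  0.3  -0.9 ] [-0.e+00  1.e-04 -1.e+00]
```

{"method": "play_rows", "body": {"targets": [[[0, 0, 0, 0, 0, 0.004, 1], [0, 0, 0, 0, 0, 0.004, 1], [0, 0, 0, 0, 0, 0.0035, 1], [0, 0, 0, 0, 0, 0, 1], [0, 0, 0, 0, 0, 0, 1], [0, 0, 0, 0, 0, 0, 1], [0, 0, -2, 0.0052, -0.0001, 0, 1], [0, 0, -2, 0.0052, -0.0001, 0, 1], [0, 0, -2, 0.0052, -0.0001, 0, 1], [0, 0, -2, 0.0052, -0.0001, 0, 1]]]}}

```text
clock: 5.15
eef_pos: [0.6146, -0.0574, 0.0294]
orientation: [[-0.057, 0.998, 0.0], [0.998, 0.057, 0.0], [0.0, 0.0, -1.0]]
ft_force: [0.2, -0.6, -0.3]
grip_width: 0.005
gripper_force: 0.1
```

```bash
python3 chk.py
```

```text
t 5.15 radius 0.1503 theta -41.77 yaw(tray) -41.93 z 0.0294 [ 0.2  -0.57 -0.3 ] [ 5.e-04  4.e-04 -1.e+00]
```

{"method": "play_rows", "body": {"targets": [[[0, 0, -2, 0.0052, -0.0001, 0, 1], [0, 0, -2, 0.0052, -0.0001, 0, 1], [0, 0, -2, 0.0052, -0.0001, 0, 1], [0, 0, -2, 0.0052, -0.0001, 0, 1], [0, 0, -2, 0.0052, -0.0001, 0, 1], [0, 0, -2, 0.0052, -0.0001, 0, 1], [0, 0, -2, 0.0052, -0.0001, 0, 1], [0, 0, 0, 0, 0, 0, 1], [0, 0, 0, 0, 0, 0, 1], [0, 0, 0, 0, 0, 0, 1]]]}}

```text
clock: 5.98
eef_pos: [0.608, -0.0229, 0.0292]
orientation: [[-0.292, 0.956, 0.0], [0.956, 0.292, -0.0], [-0.0, -0.0, -1.0]]
ft_force: [-0.5, 0.2, -1.0]
grip_width: 0.007
gripper_force: 0.0
```

```bash
python3 chk.py; python3 - <<'E'
from cell import r
import cv2
a=r.get_image("side")[170:290,170:340]; b=r.get_image("scene")[150:270,200:370]
import numpy as np
cv2.imwrite("pics/s2.png",cv2.resize(np.vstack([a]),None,fx=4.5,fy=4.5,interpolation=2)[:,:,::-1])
E
```

```text
t 5.9833 radius 0.1499 theta -28.34 yaw(tray) -28.20 z 0.0292 [-0.45  0.19 -0.95] [ 1.e-04 -3.e-04 -1.e+00]
```

View pics/s2.png

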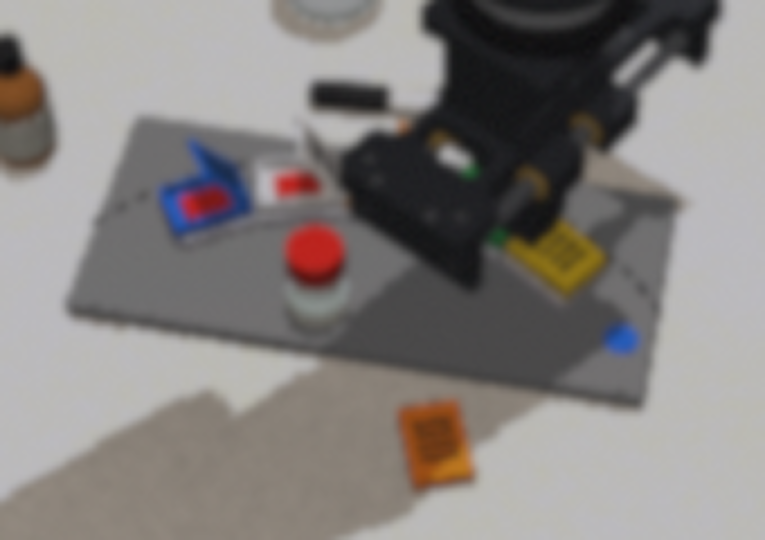

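In this side crop the yellow lid is flat at (565,255). The white and blue lids are still up, at (320,160) and (215,165), and the tray hasn't moved. I'll carry on with the stroke.

{"method": "play_rows", "body": {"targets": [[[0, 0, -2, 0.0052, -0.0001, 0, 1], [0, 0, -2, 0.0052, -0.0001, 0.0004, 1], [0, 0, -2, 0.0052, -0.0001, 0, 1], [0, 0, -2, 0.0052, -0.0001, 0, 1], [0, 0, -2, 0.0052, -0.0001, 0, 1], [0, 0, -2, 0.0052, -0.0001, 0, 1], [0, 0, -2, 0.0052, -0.0001, 0, 1], [0, 0, -2, 0.0052, -0.0001, 0, 1], [0, 0, -2, 0.0052, -0.0001, 0, 1], [0, 0, 0, 0, 0, 0, 1]]]}}

```text
clock: 6.92
eef_pos: [0.5867, 0.0206, 0.0288]
orientation: [[-0.577, 0.817, -0.001], [0.817, 0.577, 0.001], [0.001, -0.0, -1.0]]
ft_force: [-0.5, 1.0, 1.3]
grip_width: 0.003
gripper_force: 0.1
```

```bash
python3 chk.py
```

```text
t 6.9167 radius 0.1499 theta -9.73 yaw(tray) -9.95 z 0.0288 [-0.54  1.02  1.34] [-8.e-04  9.e-04 -1.e+00]
```

{"method": "play_rows", "body": {"targets": [[[0, 0, -2, 0.0052, -0.0001, 0, 1], [0, 0, -2, 0.0052, -0.0001, 0, 1], [0, 0, -2, 0.0052, -0.0001, 0, 1], [0, 0, -2, 0.0052, -0.0001, 0, 1], [0, 0, -2, 0.0052, -0.0001, 0, 1], [0, 0, -2, 0.0052, -0.0001, 0, 1], [0, 0, -2, 0.0052, -0.0001, 0, 1], [0, 0, -2, 0.0052, -0.0001, 0, 1], [0, 0, -2, 0.0052, -0.0001, 0, 1], [0, 0, -2, 0.0052, -0.0001, 0, 1]]]}}

```text
clock: 7.75
eef_pos: [0.5505, 0.0561, 0.0289]
orientation: [[-0.821, 0.57, 0.0], [0.57, 0.821, 0.0], [-0.0, 0.0, -1.0]]
ft_force: [0.1, 0.4, 0.6]
grip_width: 0.001
gripper_force: 0.1
```

```bash
python3 chk.py
```

```text
t 7.75 radius 0.1496 theta 9.74 yaw(tray) 10.03 z 0.0289 [0.13 0.36 0.57] [ 2.e-04  1.e-04 -1.e+00]
```

{"method": "play_rows", "body": {"targets": [[[0, 0, -2, 0.0052, -0.0001, 0, 1], [0, 0, -2, 0.0052, -0.0001, 0, 1], [0, 0, -2, 0.0052, -0.0001, 0, 1], [0, 0, -2, 0.0052, -0.0001, 0, 1], [0, 0, -2, 0.0052, -0.0001, 0, 1], [0, 0, -2, 0.0052, -0.0001, 0, 1], [0, 0, -2, 0.0052, -0.0001, 0, 1], [0, 0, -2, 0.0052, -0.0001, 0, 1], [0, 0, -2, 0.0052, -0.0001, 0, 1], [0, 0, -2, 0.0052, -0.0001, 0, 1]]]}}

```text
clock: 8.58
eef_pos: [0.5033, 0.0777, 0.0288]
orientation: [[-0.967, 0.255, -0.0], [0.255, 0.967, 0.0], [0.0, 0.0, -1.0]]
ft_force: [0.4, -0.9, 0.5]
grip_width: 0.005
gripper_force: 0.1
```

```bash
python3 chk.py
```

```text
t 8.5833 radius 0.1492 theta 29.76 yaw(tray) 30.04 z 0.0288 [ 0.43 -0.93  0.5 ] [-1.e-04  1.e-04 -1.e+00]
```

{"method": "play_rows", "body": {"targets": [[[0, 0, -2, 0.0052, -0.0001, 0, 1], [0, 0, -2, 0.0052, -0.0001, 0, 1], [0, 0, -2, 0.0052, -0.0001, 0, 1], [0, 0, -2, 0.0052, -0.0001, 0, 1], [0, 0, -2, 0.0052, -0.0001, 0, 1], [0, 0, -2, 0.0052, -0.0001, 0, 1], [0, 0, -2, 0.0052, -0.0001, 0, 1], [0, 0, -2, 0.0052, -0.0001, 0, 1], [0, 0, 0, 0, 0, 0, 1], [0, 0, 0, 0, 0, 0, 1]]]}}

```text
clock: 9.42
eef_pos: [0.4624, 0.0825, 0.0288]
orientation: [[-1.0, -0.018, -0.0], [-0.018, 1.0, -0.0], [0.0, -0.0, -1.0]]
ft_force: [0.2, 0.7, 0.3]
grip_width: 0.004
gripper_force: 0.0
```

{"method": "play_rows", "body": {"targets": [[[0, 0, 0, 0, 0, -0.01, 1], [0, 0, 0, 0, 0, -0.02, 1], [0, 0, 0, 0, 0, -0.03, 1], [0, 0, 0, 0, 0, -0.03, 1], [0, 0, 0, 0, 0, -0.03, 1], [0, 0, 0, 0, 0, -0.03, 1], [0, 0, 0, -0.03, 0, -0.02, 1], [0, 0, 0, -0.03, 0, 0, 1], [0, 0, 0, 0, 0, 0, 1], [0, 0, 0, 0, 0, 0, 1]]]}}

```text
clock: 10.25
eef_pos: [0.5241, 0.0832, 0.199]
orientation: [[-1.0, -0.015, 0.002], [-0.015, 1.0, 0.001], [-0.002, 0.001, -1.0]]
ft_force: [0.0, -0.4, 0.2]
grip_width: 0.004
gripper_force: 0.0
```

```bash
python3 chk.py; python3 - <<'E'
from cell import r
import cv2,numpy as np
a=r.get_image("side")[170:290,170:340]; b=r.get_image("scene")[150:270,200:370]
cv2.imwrite("pics/s3.png",cv2.resize(np.hstack([a,b]),None,fx=2.35,fy=4,interpolation=2)[:,:,::-1])
cv2.imwrite("pics/w3.png",r.get_image("wrist")[:,:,::-1])
E
```

```text
t 10.25 radius 0.1610 theta 23.10 yaw(tray) 45.70 z 0.1990 [ 0.03 -0.42  0.22] [ 1.8e-03  7.0e-04 -1.0e+00]
```

View pics/s3.png

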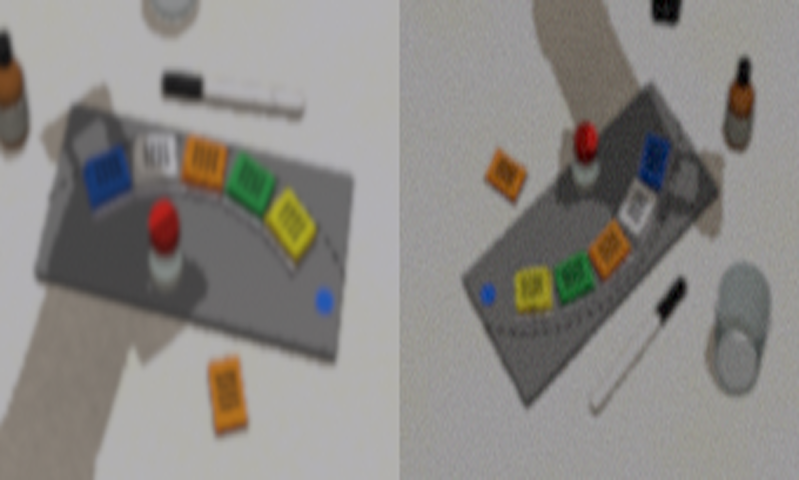

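Both views show all five lids flat: yellow at (290,222) through blue at (107,175) in the side half. The tray and the other things are where they were, and the arm is clear.

```bash
python3 -c "
from cell import r
print(r.close_job())"
```

```text
the job is handed in; nothing more can be done
None
```

All five lids were stroked shut along the curve from the blue-dot end and look flat in the final pictures, with the tray and everything else still in place; the job is handed in, and no verdict was returned.

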